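Find the unsanded scoop blank by its drag

TASK

Four scoop blanks lie in the bays of the testing board; three are sanded smooth underneath and one, which looks just the same, is still rough. Draw the blanks out across the steel plate under a light downward push to feel which one drags, lay that one flat in the chest's top drawer and shut the drawer fully. Leave the three smooth blanks flat on the plate, pushed home to the stop in the bays, and do not disturb the other tools.

Things in the scene. Friction and masses are not known exactly. Their poses are not given: they have to be found in the camera images.
- board: Testing board, fixed: plywood base 300 x 360 x 12 mm carrying a ground steel plate, its face 20 mm above the table. Origin on the table top, 45 mm inside the base's back edge; x from the plate to the stop, y along the stop, z up. In this frame the plate's face spans x -250 to -60 mm, y -170 to 170 mm. Behind the stop is a tool ledge with a brush and a knife. Board and chest change sides from run to run.
- stop_mid (a point): Middle of the wooden stop's front face, at the plate's face (board frame x = -60 mm). The stop stands 16 mm above the plate; its five dividers, 8 mm thick and 14 mm high, reach 36 mm forward and make four bays, each 68 mm clear, centred at y = -114, -38, 38, 114 mm of the board frame.
- bay_1 (a point): On the plate's face in the bay at the board's -y end, where the blank's origin lies when its bowl end touches the stop; x to the stop, z up. At the start the blank's origin is 3 to 9 mm short of it (-x) and within 4 mm in y; yaw within 0.05 rad.
- bay_2 (a point): The same point of the second bay from the -y end. Each bay holds one light wooden scoop blank, about 55 g, 24 mm thick: a round bowl end, 46 mm across, against the stop and a straight handle, 26 mm wide, towards -x. Its origin is underneath, at the neck: the bowl's centre is 22 mm from it along +x, its end 45 mm, the handle's end 54 mm along -x.
- bay_3 (a point): The same point of the third bay. Grip a blank across its handle, about 20 mm from the origin along -x. It may be slid 50 mm or more along -x. Pressed on the plate, the rough blank resists sliding with about 0.65 to 0.85 of the push, a smooth one with 0.13 to 0.17; under its own weight alone the drag is below 0.6 N.
- bay_4 (a point): The same point of the bay at the board's +y end. Which bay holds the rough blank changes from run to run; exactly one does, and nothing but the drag tells it.
- chest_drawer0_handle (a point): Middle of the bar handle of the chest's TOP drawer: a steel bar 11 mm thick, 120 mm long, along y, 35 mm in front of the drawer's front, 38 mm below the chest's top (122 mm above the table). Moves with the drawer. x points into the chest: pull along -x of this frame to open.
- chest_drawer0 (a joint): Opening of the top drawer in m: 0 shut, 0.165 at the end stop; starts between 0 and 0.012. Slides with about 1 N of friction and stays where it is left.
- drawer_floor (a point): Centre of the inner floor of the top drawer, moving with it, 90 mm above the table. x into the chest, y across, z up. Inside it is 195 (x) x 198 (y) mm and 48 mm deep; its front is 21 mm thick. The handle lies 153 mm from here along -x. A loose cork sanding block, 35 (x) x 60 x 25 mm, lies in the back and stays there; the front 110 mm of floor is bare.
- chest: Two-drawer wooden bench chest, fixed, 240 x 240 x 160 mm; origin at the centre of its underside, drawers in its -x face (its front at x = -120 mm). x points to its back, z up.
- brush: Bench brush, 190 mm long, lying on the board's ledge (bystander)
- knife: Carving knife with a dark handle, 175 mm long, on the board's ledge (bystander)
- scoop: Finished wooden scoop, 115 mm long, on the chest's top, towards its back (bystander)
- oil_jar: Amber jar, 56 mm across, 75 mm tall, on the chest's top, towards its back (bystander)
- mallet: Round wooden mallet, head 84 mm across, lying on the table to the robot's right (bystander)
- strop: Leather-faced strop block, 260 x 55 x 22 mm, on the table to the robot's left (bystander)

How it is judged:
By the outcome, as a careful person would: the job done as asked, in the order asked, and still so for the second after the job is handed in, with the robot touching nothing.
It also fails if it takes over 72 s, if anything falls off the work surface, if the arm or the gripper's body presses on something with over 40 N, if the wrist force passes 120 N, or if a joint passes its speed limit or range.

ROBOT

A 6-joint arm with a two-finger parallel gripper is mounted at the origin on the work surface. World frame = base frame: x ahead of the robot, y to its left, z up, the work surface at z = 0. Lengths are in m, angles in rad, forces in N, time in s.
With the tool pointing down it reaches from about 0.35 to 0.775 m from the base axis. Payload 5.5 kg.
Tool frame: the origin (TCP) lies on the mounting face of the last link; the fingertips stand 173 mm ahead of it and the grasp point (between the pads) lies 155 mm ahead of it (env.tip_reach is the distance from the TCP to the fingertips, in m); z points along the fingers, y is the line along which they close (so a half turn about z gives the same grasp; the last joint's range is limited). The gripper opens to 85 mm and grips with 20 to 120 N. Pads are 22 mm wide; open, the fingers measure 114 mm over their backs; the gripper's body (76 mm by 85 mm) begins 54 mm behind the grasp point. The pads swing forward as they close: fully open they stand 13 mm farther back than shut.
Start: joints at [1.078, 0.313, 0.046, 1.304, 0, 1.431], TCP at [0.199, 0.54, 0.405] pointing down, gripper open.
Joint ranges: [-2.76, 2.76], [-0.86, 1.69], [-1.03, 1.26], [-2.2, 2.34], [-1.47, 1.5], [-3.14, 3.14]. Speed limits (rad/s): [2.57, 2.57, 3.14, 3.14, 3.14, 3.14].

INTERFACE

Orientations are given as a rotation vector (axis times angle).
In Python, from station import env, camera gives the robot as it stands.
- The arm moves only by the shell command python3 -m creep 'ROWS' [FORCE]. ROWS is JSON, a list of rows, each a list of 3 entries, a list of its own where there are three numbers: the shift along the world's x, y, z in mm, then the turn, a rotation vector about the world's x, y, z in degrees, then the gripper's target within -1 to 1 (shut at 1, half-way at 0, fully open at -1). A call has exactly 10 rows; each row shifts and turns the commanded pose from where the row before left it; what a row does not reach is not made up. A row lasts 1/12 s, in which the tool goes at most 41.7 mm and 7.16 degrees, less where a joint would pass 70% of its speed; a pose out of reach is approached as far as the arm can. A call with a gripper value outside its range is refused whole. The fingers move at their own pace and stop on an object; FORCE is the grip in N (left out, the last holds). Time passes only in rows, so rows that do not move let the fingers close, or fill a call up. It gives the time, the measured TCP pose, the force, the opening and the grip force at its end, in the units of the state.
- env.sense(): the state, without advancing time (a new reading comes with each control period).
- camera(name): name is "side" or "top" or "wrist"; returns a dict with "image" (480x640x3 uint8, red, green, blue), "fx", "fy", "cx", "cy" (pixels), "camera_from_world" (4x4, takes a point from world to camera coordinates). Camera axes: x right, y up, looking along -z (the intrinsics and any distortion apply to the point x, -y, -z); pixel columns grow to the right and rows downward; lengths in m; the calibration is good to about 2 mm. The wrist camera is an equidistant fisheye: a pixel r from the principal point sees the ray r / f radians off the axis. A picture is of the moment at which its call begins. There is no depth.
- env.hand_in(): hands the job in; it is judged then, once.
The state is a dict: "time_s": time; "q": joint angles; "qd": joint speeds; "effort": joint torques, N m; "tool_pos": TCP position; "tcp_rot": TCP orientation; "ft_force": force on the tool from outside, world axes, zero at the start; "torque": the same for the moment, N m; "grip_width": opening from 0.0 (shut) to 1.0 (fully open); "grasp_force": force on a finger pad.
Only numpy, scipy, OpenCV 4.12 (cv2) and the standard library are available. Lean on these libraries where they do the work, as an engineer would, in place of code of your own. Each camera call takes 0.05 s, during which the arm holds its last target. There are 200 camera calls.

## Working session

There is one attempt and no reset: what is moved stays moved. The work goes in short steps, Python scripts to look and compute and a shell command to move; the robot and the scene stay as the last step left them, time stands still between calls to the robot, and variables do not carry over. Pictures are saved under pics/ and viewed, at most 10 in all, crops included, and the job is handed in when it is done.

```bash
ls; mkdir -p pics
python3 - <<'E'
from station import env, camera
import cv2,numpy as np
s=env.sense(); print(s)
for n in ("side","top"):
    c=camera(n); cv2.imwrite(f"pics/{n}0.png",c["image"][:,:,::-1]); print(n,c["fx"],c["cx"],c["cy"],np.round(c["camera_from_world"],3).tolist())
E
```

```text
pics
{'time_s': 0.0, 'q': array([ 1.07841345e+00,  3.14011311e-01,  4.49800457e-02,  1.30360134e+00,
       -1.94785621e-05,  1.43118601e+00]), 'qd': array([-8.29389009e-05, -2.51604334e-04, -8.01109852e-04,  4.45257208e-04,
        2.89764096e-04, -4.63355006e-04]), 'effort': array([ 1.59925119e-03, -4.80625999e+01,  2.98534727e+01,  1.94517971e-02,
       -1.42089630e-04, -7.22443758e-06]), 'tool_pos': array([0.19858635, 0.53940979, 0.40380281]), 'tcp_rot': array([-5.51167812e-01, -3.09230367e+00,  2.75062973e-03]), 'ft_force': array([ 0.36966656,  0.61723804, -0.24821937]), 'torque': array([ 0.01046718, -0.0259327 , -0.00881674]), 'grasp_force': 0.0, 'grip_width': 1.00069161755772}
side 475.5960112280795 319.74386526581907 232.47623416184516 [[0.957, -0.291, -0.006, -0.562], [0.221, 0.713, 0.666, -0.209], [-0.19, -0.638, 0.746, -1.204], [0.0, 0.0, 0.0, 1.0]]
top 467.2118058427162 328.0218711810148 249.32620249233307 [[0.01, -1.0, 0.022, -0.018], [0.985, 0.013, 0.171, -0.581], [-0.171, 0.02, 0.985, -1.467], [0.0, 0.0, 0.0, 1.0]]
```

View pics/top0.png

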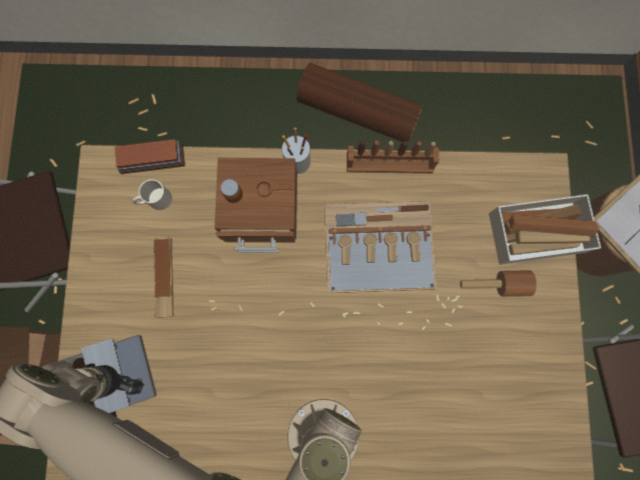

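View pics/side0.png

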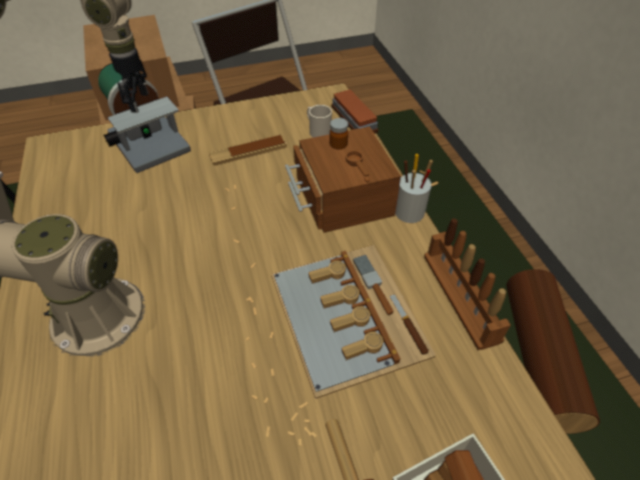

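The top view shows the chest at about (256,200), handle bar at (257,248). The board's plate is at (330–435, 232–290), with the blanks' bowls near (345,242), (371,240), (391,240) and (413,238). The side view agrees. Next I measure by masks.

```bash
cat > h.py <<'E'
import numpy as np, cv2
from station import env, camera
def ray(c,px):
    px=np.atleast_2d(np.array(px,float)); x=(px[:,0]-c["cx"])/c["fx"]; y=(px[:,1]-c["cy"])/c["fy"]
    if c.get("fish"):
        r=np.hypot(x,y)+1e-12; d=np.c_[x/r*np.sin(r),-y/r*np.sin(r),-np.cos(r)]
    else: d=np.c_[x,-y,-np.ones_like(x)]
    M=c["camera_from_world"]; return -M[:3,:3].T@M[:3,3], d@M[:3,:3]
def plane(c,px,z):
    o,d=ray(c,px); return (o+d*((z-o[2])/d[:,2])[:,None])
def cam(n):
    c=dict(camera(n)); c["fish"]=n=="wrist"; return c
E
python3 - <<'E'
from h import *
c=cam("top"); im=c["image"]; hsv=cv2.cvtColor(im,cv2.COLOR_RGB2HSV)
for p in [(360,280),(345,260),(371,240),(340,220),(256,170),(257,248),(257,215)]: print(p,hsv[p[1],p[0]])
def comps(m,amin,roi):
    x0,y0,x1,y1=roi; k=np.zeros_like(m); k[y0:y1,x0:x1]=m[y0:y1,x0:x1]
    return [q for q in cv2.findContours(k,cv2.RETR_EXTERNAL,cv2.CHAIN_APPROX_NONE)[0] if cv2.contourArea(q)>amin]
pl=cv2.inRange(hsv,(90,20,60),(125,120,255))
for q in comps(pl,800,(315,225,445,300)):
    b=cv2.boxPoints(cv2.minAreaRect(q)); print("plate px",b.tolist()); print(np.round(plane(c,b,.02),4).tolist())
tan=cv2.inRange(hsv,(8,60,110),(28,255,255))
for q in comps(tan,60,(330,233,432,275)):
    r=cv2.minAreaRect(q); print("blank",r, np.round(plane(c,[r[0]],.04),4))
big=cv2.resize(im[140:310,200:450],None,fx=3.2,fy=3.2,interpolation=cv2.INTER_CUBIC); cv2.imwrite("pics/crop.png",big[:,:,::-1])
E
```

```text
(360, 280) [105  20 151]
(345, 260) [ 17  84 154]
(371, 240) [ 18  84 145]
(340, 220) [105  14 112]
(256, 170) [ 12 128 120]
(257, 248) [101  14 151]
(257, 215) [ 12 123 122]
plate px [[329.4048767089844, 233.95606994628906], [430.5561218261719, 230.7951202392578], [432.2741394042969, 285.772705078125], [331.1228942871094, 288.93365478515625]]
[[0.6382, -0.0156, 0.02], [0.6538, -0.3547, 0.02], [0.4693, -0.3552, 0.02], [0.455, -0.0229, 0.02]]
blank ((345.0, 249.0), (28.0, 12.0), 90.0) [[ 0.5845 -0.0667  0.04  ]]
blank ((413.0, 246.5), (27.0, 12.0), 90.0) [[ 0.5959 -0.2903  0.04  ]]
blank ((391.0, 247.0), (28.0, 12.0), 90.0) [[ 0.5932 -0.2178  0.04  ]]
blank ((370.0, 247.0), (28.0, 12.0), 90.0) [[ 0.5923 -0.1487  0.04  ]]
```

View pics/crop.png

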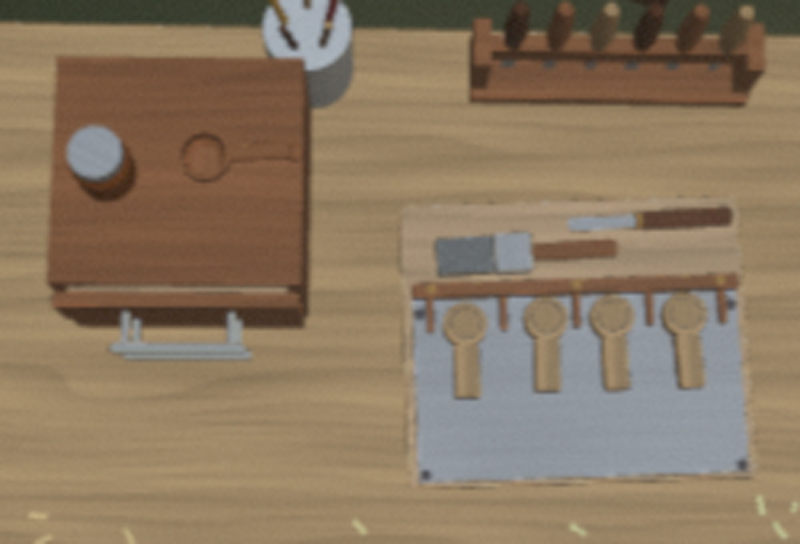

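The crop shows the top drawer's bar at about (180,349), with the bays left to right being 4, 3, 2, 1 and a board yaw of about 0.045. I'm moving above the handle and looking with the wrist camera.

```bash
python3 -m creep '[[[23,-33,0],[0,0,2.3],-1],[[23,-33,0],[0,0,2.3],-1],[[23,-33,0],[0,0,2.3],-1],[[23,-33,0],[0,0,2.3],-1],[[23,-33,0],[0,0,2.3],-1],[[23,-33,0],[0,0,2.3],-1],[[23,-33,0],[0,0,2.3],-1],[[23,-33,0],[0,0,2.3],-1],[[23,-33,0],[0,0,2.3],-1],[[23,-33,0],[0,0,2.3],-1]]' 40
python3 - <<'E'
from h import *
c=cam("wrist"); cv2.imwrite("pics/w1.png",c["image"][:,:,::-1]); print(c["fx"],c["cx"],c["cy"]); M=c["camera_from_world"]; print(-M[:3,:3].T@M[:3,3])
t=cam("top"); print(plane(t,[(200+110/3.2,140+347/3.2),(200+250/3.2,140+352/3.2)],.122)); print(plane(t,[(200+57/3.2,140+58/3.2),(200+304/3.2,140+58/3.2),(200+308/3.2,140+288/3.2),(200+48/3.2,140+285/3.2)],.16))
E
```

```text
time_s: 0.98
tool_pos: [0.4292, 0.2078, 0.4047]
tcp_rot: [0.08, -3.141, -0.0]
ft_force: [1.0, 0.4, -1.0]
grip_width: 1.002
grasp_force: 0.0
371.64829954431775 318.4402578411466 235.7778137233029
[0.36475699 0.20466865 0.37392813]
[[0.56733694 0.27890374 0.122     ]
 [0.56425973 0.14437945 0.122     ]]
[[0.8439383  0.33548349 0.16      ]
 [0.8482372  0.09676507 0.16      ]
 [0.61988791 0.08802884 0.16      ]
 [0.6192578  0.33273552 0.16      ]]
```

View pics/w1.png

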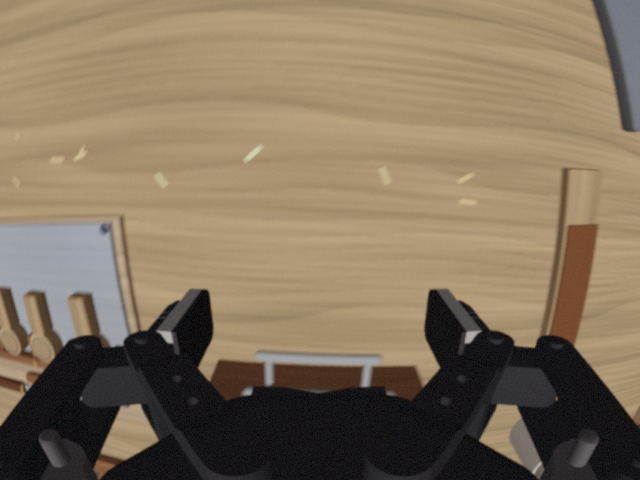

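The wrist view shows a bar at (257–381, 357) and a second near (245–390, 392) by the gripper body; blanks are at left, around (10,330), (40,340) and (85,320). I need to tell which bar is the top one.

Run:
```python
from h import *
c=cam("wrist")
for n,px in dict(b357=[(257,357),(319,357),(381,358)],b392=[(243,392),(392,392)]).items():
    for z in (.122,.05): print(n,z,np.round(plane(c,px,z),4).tolist())
```

```text
b357 0.122 [[0.5377, 0.1603, 0.122], [0.5346, 0.2103, 0.122], [0.5346, 0.2605, 0.122]]
b357 0.05 [[0.5866, 0.148, 0.05], [0.5825, 0.2123, 0.05], [0.5826, 0.2769, 0.05]]
b392 0.122 [[0.5763, 0.1465, 0.122], [0.5709, 0.2747, 0.122]]
b392 0.05 [[0.6361, 0.1303, 0.05], [0.6292, 0.2952, 0.05]]
```

The bar lengths show that row 392 is the top bar, x≈0.570, y≈0.212. I'll come down in front with the fingers shut and push the drawer home, which locates the bar exactly. Then I'll hook behind it.

```bash
python3 -m creep '[[[13,0.5,-15.5],[0,0,0],1],[[13,0.5,-15.5],[0,0,0],1],[[13,0.5,-15.5],[0,0,0],1],[[13,0.5,-15.5],[0,0,0],1],[[13,0.5,-15.5],[0,0,0],1],[[13,0.5,-15.5],[0,0,0],1],[[13,0.5,-15.5],[0,0,0],1],[[13,0.5,-15.5],[0,0,0],1],[[3,0,0],[0,0,0],1],[[3,0,0],[0,0,0],1]]' 40
python3 -m creep '[[[2,0,0],[0,0,0],1],[[2,0,0],[0,0,0],1],[[2,0,0],[0,0,0],1],[[2,0,0],[0,0,0],1],[[2,0,0],[0,0,0],1],[[2,0,0],[0,0,0],1],[[2,0,0],[0,0,0],1],[[2,0,0],[0,0,0],1],[[1,0,0],[0,0,0],1],[[1,0,0],[0,0,0],1]]'
```

```text
time_s: 1.97
tool_pos: [0.5378, 0.2147, 0.2797]
tcp_rot: [0.078, -3.137, 0.0]
ft_force: [-1.0, -0.3, 0.5]
grip_width: -0.003
grasp_force: 0.0
time_s: 2.8
tool_pos: [0.5566, 0.2135, 0.2806]
tcp_rot: [0.076, -3.14, -0.0]
ft_force: [-1.0, -0.5, 0.2]
grip_width: -0.001
grasp_force: 0.5
```

```bash
python3 -m creep '[[[1,0,0],[0,0,0],1],[[1,0,0],[0,0,0],1],[[1,0,0],[0,0,0],1],[[1,0,0],[0,0,0],1],[[1,0,0],[0,0,0],1],[[1,0,0],[0,0,0],1],[[1,0,0],[0,0,0],1],[[1,0,0],[0,0,0],1],[[0,0,0],[0,0,0],1],[[0,0,0],[0,0,0],1]]'
```

```text
time_s: 3.63
tool_pos: [0.5616, 0.2136, 0.2805]
tcp_rot: [0.078, -3.133, 0.0]
ft_force: [-13.6, 0.0, 8.1]
grip_width: 0.0
grasp_force: 6.6
```

Shut firmly with the TCP at x=0.5616. Now I go up, over the bar by 37 mm, down behind it and pull.

```bash
python3 -m creep '[[[-5,0,0],[0,0,0],1],[[0,0,15],[0,0,0],1],[[0,0,16],[0,0,0],1],[[19,0,0],[0,0,0],1],[[19,0,0],[0,0,0],1],[[0,0,0],[0,0,0],1],[[0,0,0],[0,0,0],1],[[0,0,-7],[0,0,0],1],[[0,0,-6],[0,0,0],1],[[0,0,-6],[0,0,0],1]]'
```

```text
time_s: 4.47
tool_pos: [0.5972, 0.2136, 0.2918]
tcp_rot: [0.077, -3.14, 0.0]
ft_force: [-1.2, -0.1, -0.7]
grip_width: -0.002
grasp_force: 0.0
```

```bash
python3 -m creep '[[[0,0,-9],[0,0,0],1],[[-8,0,0],[0,0,0],1],[[-18,0,0],[0,0,0],1],[[-20,0,0],[0,0,0],1],[[-23,0,0],[0,0,0],1],[[-23,0,0],[0,0,0],1],[[-23,0,0],[0,0,0],1],[[-20,0,0],[0,0,0],1],[[-15,0,0],[0,0,0],1],[[-8,0,0],[0,0,0],1]]'
python3 -m creep '[[[-3,0,0],[0,0,0],1],[[0,0,0],[0,0,0],1],[[0,0,40],[0,0,0],0],[[0,0,41],[0,0,0],0],[[5,-40,0],[0,0,0],0],[[5,-40,0],[0,0,0],0],[[5,-40,0],[0,0,0],0],[[5,-40,0],[0,0,0],0],[[5,-40,0],[0,0,0],0],[[5,-40,0],[0,0,0],0]]'
python3 - <<'E'
from h import *
c=cam("wrist"); cv2.imwrite("pics/w2.png",c["image"][:,:,::-1])
print(env.sense()["tool_pos"])
E
```

```text
time_s: 5.3
tool_pos: [0.4371, 0.2134, 0.2836]
tcp_rot: [0.077, -3.139, 0.0]
ft_force: [-0.7, 0.1, 0.3]
grip_width: -0.0
grasp_force: 1.1
time_s: 6.13
tool_pos: [0.4674, -0.0287, 0.365]
tcp_rot: [-0.076, 3.139, -0.0]
ft_force: [1.7, 0.6, -0.9]
grip_width: 0.499
grasp_force: 0.0
[ 0.46889765 -0.03459225  0.36495146]
```

View pics/w2.png

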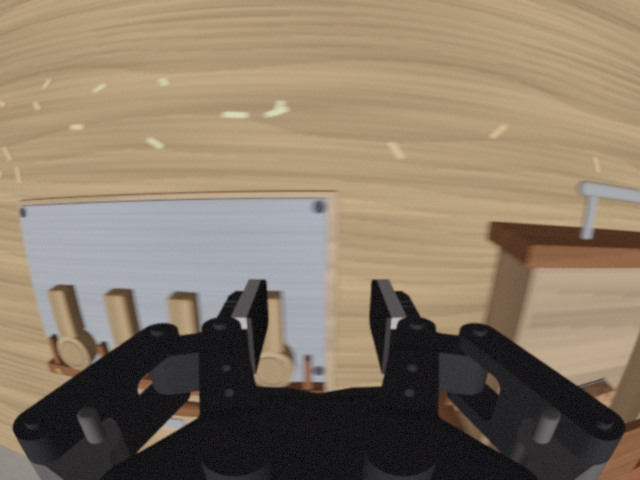

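The drawer is open. Handle ends show at (63,287), (120,291), (184,294) and (275,293), and the plate's front corners at about (22,206) and (327,198).

Run:
```python
from h import *
c=cam("wrist")
print(np.round(plane(c,[(50,290),(74,287),(107,292),(133,290),(169,294),(196,293),(184,293),(268,292),(283,293)],.044),4).tolist())
print(np.round(plane(c,[(22,206),(327,198)],.02),4).tolist())
im=c["image"]; hsv=cv2.cvtColor(im,cv2.COLOR_RGB2HSV); m=cv2.inRange(hsv,(8,60,90),(28,255,255)); 
for q in cv2.findContours(m[265:395,30:300].copy(),cv2.RETR_EXTERNAL,cv2.CHAIN_APPROX_NONE)[0]:
    if cv2.contourArea(q)>300:
        p=q[:,0]+[30,265]; w=plane(c,p,.044)
        e=w[w[:,0]<w[:,0].min()+.025]; g=w[(w[:,0]>w[:,0].min()+.02)&(w[:,0]<w[:,0].min()+.04)]
        print("xmin",w[:,0].min().round(4),"ymid",((e[:,1].min()+e[:,1].max())/2).round(4),"width",np.ptp(e[:,1]).round(4), "at grip", g[:,1].min().round(4),g[:,1].max().round(4))
```

```text
[[0.5534, -0.3145, 0.044], [0.5462, -0.2784, 0.044], [0.5473, -0.2366, 0.044], [0.5422, -0.2059, 0.044], [0.5428, -0.1681, 0.044], [0.5396, -0.1415, 0.044], [0.5405, -0.1531, 0.044], [0.5341, -0.0763, 0.044], [0.5344, -0.0634, 0.044]]
[[0.4689, -0.3629, 0.02], [0.4553, -0.0292, 0.02]]
xmin 0.5383 ymid -0.1466 width 0.0261 at grip -0.1593 -0.1336
xmin 0.5312 ymid -0.0655 width 0.0237 at grip -0.0777 -0.0525
xmin 0.5404 ymid -0.2142 width 0.0323 at grip -0.2297 -0.2029
xmin 0.5269 ymid -0.3113 width 0.0686 at grip -0.3501 -0.2772
```

Grip points: bay4 (.567,-.067), bay3 (.575,-.147), bay2 (.577,-.219), bay1 (.581,-.292). I descend on bay 4 and close.

```bash
python3 -m creep '[[[25,-8,-30],[0,0,0],0],[[25,-8,-30],[0,0,0],0],[[24,-8,-30],[0,0,0],0],[[24,-8,-30],[0,0,0],0],[[0,0,-13],[0,0,0],0],[[0,0,-13],[0,0,0],0],[[0,0,-12],[0,0,0],0],[[0,0,-11],[0,0,0],0],[[0,0,0],[0,0,0],0],[[0,0,0],[0,0,0],0]]' 40
python3 -m creep '[[[0,0,0],[0,0,0],1],[[0,0,0],[0,0,0],1],[[0,0,0],[0,0,0],1],[[0,0,0],[0,0,0],1],[[0,0,0],[0,0,0],1],[[0,0,-1],[0,0,0],1],[[0,0,-1],[0,0,0],1],[[0,0,-1],[0,0,0],1],[[0,0,0],[0,0,0],1],[[0,0,0],[0,0,0],1]]'
```

```text
time_s: 7.07
tool_pos: [0.5647, -0.058, 0.1951]
tcp_rot: [0.077, -3.139, -0.001]
ft_force: [0.1, -1.2, -0.1]
grip_width: 0.497
grasp_force: 0.0
time_s: 7.9
tool_pos: [0.5653, -0.0585, 0.1966]
tcp_rot: [-0.076, 3.137, -0.002]
ft_force: [-5.9, 0.7, 23.0]
grip_width: 0.3
grasp_force: 37.9
```

```bash
python3 -m creep '[[[0,0,1],[0,0,0],1],[[-2,0,0],[0,0,0],1],[[-3,0,0],[0,0,0],1],[[-3,0,0],[0,0,0],1],[[-3,-1,0],[0,0,0],1],[[-3,0,0],[0,0,0],1],[[-3,0,0],[0,0,0],1],[[-3,0,0],[0,0,0],1],[[-3,0,0],[0,0,0],1],[[-3,0,0],[0,0,0],1]]'
python3 -m creep '[[[-3,0,0],[0,0,0],1],[[-3,-1,0],[0,0,0],1],[[-3,0,0],[0,0,0],1],[[-3,0,0],[0,0,0],1],[[-3,0,0],[0,0,0],1],[[-3,0,0],[0,0,0],1],[[-3,0,0],[0,0,0],1],[[-3,0,0],[0,0,0],1],[[-3,0,0],[0,0,0],1],[[-3,0,0],[0,0,0],1]]'
```

```text
time_s: 8.73
tool_pos: [0.5412, -0.06, 0.1966]
tcp_rot: [-0.076, 3.132, -0.003]
ft_force: [2.8, 0.1, 11.0]
grip_width: 0.299
grasp_force: 38.2
time_s: 9.57
tool_pos: [0.5114, -0.0611, 0.1966]
tcp_rot: [-0.076, 3.132, -0.003]
ft_force: [2.6, 0.9, 10.9]
grip_width: 0.298
grasp_force: 38.3
```

Drag is about 2.7 N under an 11 N push, so this one is smooth. I push it home to the stop, easing the lateral position.

```bash
python3 -m creep '[[[0,-5,1],[0,0,0],1],[[6,-4,0],[0,0,0],1],[[6,0,0],[0,0,0],1],[[6,0,0],[0,0,0],1],[[6,0,0],[0,0,0],1],[[6,0,0],[0,0,0],1],[[6,0,0],[0,0,0],1],[[6,0,0],[0,0,0],1],[[6,0,0],[0,0,0],1],[[6,0,0],[0,0,0],1]]'
python3 -m creep '[[[1,0,0],[0,0,0],1],[[1,0,0],[0,0,0],1],[[1,0,0],[0,0,0],1],[[1,0,0],[0,0,0],1],[[1,0,0],[0,0,0],1],[[1,0,0],[0,0,0],1],[[1,0,0],[0,0,0],1],[[1,0,0],[0,0,0],1],[[1,0,0],[0,0,0],1],[[0,0,0],[0,0,0],1]]'
```

```text
time_s: 10.4
tool_pos: [0.5633, -0.0697, 0.1967]
tcp_rot: [-0.076, 3.139, -0.002]
ft_force: [-2.9, 0.1, 13.8]
grip_width: 0.3
grasp_force: 39.6
time_s: 11.23
tool_pos: [0.5722, -0.0697, 0.1967]
tcp_rot: [-0.076, 3.138, -0.002]
ft_force: [-3.2, -0.3, 11.3]
grip_width: 0.295
grasp_force: 39.4
```

```bash
python3 -m creep '[[[1,0,0.5],[0,0,0],1],[[1,0,0.5],[0,0,0],1],[[1,0,0],[0,0,0],1],[[1,0,0],[0,0,0],1],[[1,0,0],[0,0,0],1],[[1,0,0],[0,0,0],1],[[0,0,0],[0,0,0],1],[[0,0,0],[0,0,0],1],[[0,0,0],[0,0,0],1],[[0,0,0],[0,0,0],1]]'
```

```text
time_s: 12.07
tool_pos: [0.5746, -0.0698, 0.1967]
tcp_rot: [0.073, -3.133, 0.003]
ft_force: [-15.3, -3.1, 17.9]
grip_width: 0.299
grasp_force: 39.2
```

Bay 4 is home against the stop. I release and go to bay 3.

```bash
python3 -m creep '[[[0,0,0],[0,0,0],0],[[-2,0,0],[0,0,0],0],[[0,0,0],[0,0,0],0],[[0,0,35],[0,0,0],0],[[-1,-38,10],[0,0,0],0],[[0,-39,0],[0,0,0],0],[[0,0,0],[0,0,0],0],[[0,0,-20],[0,0,0],0],[[0,0,-15],[0,0,0],0],[[0,0,-10],[0,0,0],0]]'
python3 -m creep '[[[0,0,0],[0,0,0],0],[[0,0,0],[0,0,0],1],[[0,0,0],[0,0,0],1],[[0,0,0],[0,0,0],1],[[0,0,0],[0,0,0],1],[[0,0,0],[0,0,0],1],[[0,0,-1],[0,0,0],1],[[0,0,0],[0,0,0],1],[[0,0,0],[0,0,0],1],[[0,0,0],[0,0,0],1]]'
```

```text
time_s: 12.9
tool_pos: [0.5742, -0.1465, 0.1939]
tcp_rot: [0.075, -3.139, -0.001]
ft_force: [-0.6, 0.2, -0.7]
grip_width: 0.496
grasp_force: 0.0
time_s: 13.73
tool_pos: [0.575, -0.1464, 0.1957]
tcp_rot: [-0.077, 3.139, -0.001]
ft_force: [-0.4, 0.6, 5.8]
grip_width: 0.297
grasp_force: 42.2
```

```bash
python3 -m creep '[[[0,0,-1],[0,0,0],1],[[-2,0,0],[0,0,0],1],[[-3,0,0],[0,0,0],1],[[-3,0,0],[0,0,0],1],[[-3,-1,0],[0,0,0],1],[[-3,0,0],[0,0,0],1],[[-3,0,0],[0,0,0],1],[[-3,0,0],[0,0,0],1],[[-3,0,0],[0,0,0],1],[[-3,0,0],[0,0,0],1]]'
python3 -m creep '[[[-3,0,0],[0,0,0],1],[[-3,-1,0],[0,0,0],1],[[-3,0,0],[0,0,0],1],[[-3,0,0],[0,0,0],1],[[-3,0,0],[0,0,0],1],[[-3,0,0],[0,0,0],1],[[-3,0,0],[0,0,0],1],[[-3,0,0],[0,0,0],1],[[-3,0,0],[0,0,0],1],[[-3,0,0],[0,0,0],1]]'
```

```text
time_s: 14.57
tool_pos: [0.5503, -0.148, 0.1957]
tcp_rot: [-0.076, 3.135, -0.003]
ft_force: [1.7, -1.0, 7.8]
grip_width: 0.29
grasp_force: 42.6
time_s: 15.4
tool_pos: [0.5204, -0.1491, 0.1957]
tcp_rot: [-0.076, 3.135, -0.003]
ft_force: [2.6, -0.2, 7.9]
grip_width: 0.301
grasp_force: 42.6
```

Smooth again (~2.2 of 7.9 N). Pushing home.

```bash
python3 -m creep '[[[2,0,1],[0,0,0],1],[[6,0,0],[0,0,0],1],[[6,0,0],[0,0,0],1],[[6,1,0],[0,0,0],1],[[6,0,0],[0,0,0],1],[[6,0,0],[0,0,0],1],[[6,1,0],[0,0,0],1],[[6,0,0],[0,0,0],1],[[6,0,0],[0,0,0],1],[[5,0,0],[0,0,0],1]]'
python3 -m creep '[[[1,0,0],[0,0,0],1],[[1,0,0],[0,0,0],1],[[1,0,0],[0,0,0],1],[[1,0,0],[0,0,0],1],[[1,0,0],[0,0,0],1],[[1,0,0],[0,0,0],1],[[1,0,0],[0,0,0],1],[[1,0,0],[0,0,0],1],[[1,0,0],[0,0,0],1],[[0,0,0],[0,0,0],1]]'
```

```text
time_s: 16.23
tool_pos: [0.5744, -0.1465, 0.1957]
tcp_rot: [-0.076, 3.14, -0.001]
ft_force: [-3.0, -0.0, 8.5]
grip_width: 0.294
grasp_force: 42.5
time_s: 17.07
tool_pos: [0.5801, -0.1464, 0.1956]
tcp_rot: [0.075, -3.133, 0.002]
ft_force: [-15.5, -1.3, 17.6]
grip_width: 0.301
grasp_force: 38.8
```

Bay 3 is home. On to bay 2.

```bash
python3 -m creep '[[[0,0,0],[0,0,0],0],[[-2,0,0],[0,0,0],0],[[0,0,0],[0,0,0],0],[[0,0,35],[0,0,0],0],[[-4,-37,10],[0,0,0],0],[[0,-38,0],[0,0,0],0],[[0,0,0],[0,0,0],0],[[0,0,-20],[0,0,0],0],[[0,0,-15],[0,0,0],0],[[0,0,-10],[0,0,0],0]]'
python3 -m creep '[[[0,0,0],[0,0,0],0],[[0,0,0],[0,0,0],1],[[0,0,0],[0,0,0],1],[[0,0,0],[0,0,0],1],[[0,0,0],[0,0,0],1],[[0,0,0],[0,0,0],1],[[0,0,0],[0,0,0],1],[[0,0,0],[0,0,0],1],[[0,0,-1],[0,0,0],1],[[0,0,0],[0,0,0],1]]'
python3 -m creep '[[[0,0,0],[0,0,0],1],[[-2,0,0],[0,0,0],1],[[-3,0,0],[0,0,0],1],[[-3,0,0],[0,0,0],1],[[-3,-1,0],[0,0,0],1],[[-3,0,0],[0,0,0],1],[[-3,0,0],[0,0,0],1],[[-3,0,0],[0,0,0],1],[[-3,0,0],[0,0,0],1],[[-3,0,0],[0,0,0],1]]'
```

```text
time_s: 17.9
tool_pos: [0.5763, -0.2215, 0.1928]
tcp_rot: [0.075, -3.139, -0.002]
ft_force: [0.9, 0.0, 0.0]
grip_width: 0.502
grasp_force: 0.0
time_s: 18.73
tool_pos: [0.5767, -0.2214, 0.1945]
tcp_rot: [-0.076, 3.14, -0.0]
ft_force: [-0.7, 1.5, 4.3]
grip_width: 0.297
grasp_force: 39.7
time_s: 19.57
tool_pos: [0.551, -0.2228, 0.1944]
tcp_rot: [-0.076, 3.138, -0.001]
ft_force: [4.4, 0.6, 5.2]
grip_width: 0.296
grasp_force: 39.8
```

4.4 N at a 5.2 N push looks rough. I confirm with a bit more push.

```bash
python3 -m creep '[[[-3,0,-1],[0,0,0],1],[[-3,-1,0],[0,0,0],1],[[-3,0,0],[0,0,0],1],[[-3,0,0],[0,0,0],1],[[-3,0,0],[0,0,0],1],[[-3,0,0],[0,0,0],1],[[-3,0,0],[0,0,0],1],[[-3,0,0],[0,0,0],1],[[-3,0,0],[0,0,0],1],[[-3,0,0],[0,0,0],1]]'
```

```text
time_s: 20.4
tool_pos: [0.5221, -0.2242, 0.1944]
tcp_rot: [-0.076, 3.135, -0.003]
ft_force: [6.0, -0.4, 7.8]
grip_width: 0.294
grasp_force: 40.1
```

Rough confirmed (6.0/7.8) in bay 2. I leave it drawn out, then check bay 1 and push it home.

```bash
python3 -m creep '[[[0,0,2],[0,0,0],0],[[0,0,0],[0,0,0],0],[[0,0,0],[0,0,0],0],[[0,0,40],[0,0,0],0],[[20,-23,5],[0,0,0],0],[[20,-23,0],[0,0,0],0],[[20,-22,0],[0,0,0],0],[[0,0,-15],[0,0,0],0],[[0,0,-15],[0,0,0],0],[[0,0,-15],[0,0,0],0]]'
python3 -m creep '[[[0,0,0],[0,0,0],0],[[0,0,0],[0,0,0],0],[[0,0,0],[0,0,0],1],[[0,0,0],[0,0,0],1],[[0,0,0],[0,0,0],1],[[0,0,0],[0,0,0],1],[[0,0,0],[0,0,0],1],[[0,0,0],[0,0,0],1],[[0,0,-1],[0,0,0],1],[[0,0,0],[0,0,0],1]]'
python3 -m creep '[[[0,0,-1],[0,0,0],1],[[-2,0,0],[0,0,0],1],[[-3,0,0],[0,0,0],1],[[-3,0,0],[0,0,0],1],[[-3,-1,0],[0,0,0],1],[[-3,0,0],[0,0,0],1],[[-3,0,0],[0,0,0],1],[[-3,0,0],[0,0,0],1],[[-3,0,0],[0,0,0],1],[[-3,0,0],[0,0,0],1]]'
```

```text
time_s: 21.23
tool_pos: [0.5804, -0.2918, 0.1931]
tcp_rot: [0.075, -3.139, -0.001]
ft_force: [0.3, -0.2, 0.3]
grip_width: 0.504
grasp_force: 0.0
time_s: 22.07
tool_pos: [0.5808, -0.2914, 0.1943]
tcp_rot: [-0.076, 3.14, -0.0]
ft_force: [-1.5, 0.2, 3.0]
grip_width: 0.298
grasp_force: 39.2
time_s: 22.9
tool_pos: [0.5557, -0.293, 0.1943]
tcp_rot: [-0.077, 3.137, -0.003]
ft_force: [1.5, -0.3, 5.0]
grip_width: 0.295
grasp_force: 39.6
```

```bash
python3 -m creep '[[[-3,0,-1],[0,0,0],1],[[-3,-1,0],[0,0,0],1],[[-3,0,0],[0,0,0],1],[[-3,0,0],[0,0,0],1],[[-3,0,0],[0,0,0],1],[[-3,0,0],[0,0,0],1],[[-3,0,0],[0,0,0],1],[[-3,0,0],[0,0,0],1],[[-3,0,0],[0,0,0],1],[[-3,0,0],[0,0,0],1]]'
python3 -m creep '[[[2,-3,1],[0,0,0],1],[[6,0,1],[0,0,0],1],[[6,0,0],[0,0,0],1],[[6,1,0],[0,0,0],1],[[6,0,0],[0,0,0],1],[[6,0,0],[0,0,0],1],[[6,1,0],[0,0,0],1],[[6,0,0],[0,0,0],1],[[6,0,0],[0,0,0],1],[[6,0,0],[0,0,0],1]]'
python3 -m creep '[[[1,0,0],[0,0,0],1],[[1,0,0],[0,0,0],1],[[1,0,0],[0,0,0],1],[[1,0,0],[0,0,0],1],[[1,0,0],[0,0,0],1],[[1,0,0],[0,0,0],1],[[1,0,0],[0,0,0],1],[[1,0,0],[0,0,0],1],[[0,0,0],[0,0,0],1],[[0,0,0],[0,0,0],1]]'
```

```text
time_s: 23.73
tool_pos: [0.5264, -0.2944, 0.1943]
tcp_rot: [-0.077, 3.135, -0.006]
ft_force: [1.6, -0.2, 8.8]
grip_width: 0.299
grasp_force: 40.0
time_s: 24.57
tool_pos: [0.5816, -0.2944, 0.1943]
tcp_rot: [-0.077, 3.14, -0.001]
ft_force: [-2.5, 0.1, 6.0]
grip_width: 0.3
grasp_force: 39.7
time_s: 25.4
tool_pos: [0.5857, -0.2945, 0.1942]
tcp_rot: [0.073, -3.131, 0.001]
ft_force: [-17.2, -1.1, 15.6]
grip_width: 0.298
grasp_force: 39.7
```

Bay 1 is smooth (1.6/8.8) and home. Now I fetch the rough blank.

```bash
python3 -m creep '[[[0,0,1],[0,0,0],0],[[-2,0,0],[0,0,0],0],[[0,0,0],[0,0,0],0],[[0,0,40],[0,0,0],0],[[-22,24,6],[0,0,0],0],[[-22,23,0],[0,0,0],0],[[-22,23,0],[0,0,0],0],[[0,0,-15],[0,0,0],0],[[0,0,-15],[0,0,0],0],[[0,0,-14],[0,0,0],0]]'
python3 -m creep '[[[0,0,0],[0,0,0],0],[[0,0,0],[0,0,0],0],[[0,0,0],[0,0,0],1],[[0,0,0],[0,0,0],1],[[0,0,0],[0,0,0],1],[[0,0,0],[0,0,0],1],[[0,0,0],[0,0,0],1],[[0,0,0],[0,0,0],1],[[0,0,0],[0,0,0],1],[[0,0,0],[0,0,0],1]]' 50
python3 -m creep '[[[0,0,20],[0,0,0],1],[[0,0,40],[0,0,0],1],[[0,0,40],[0,0,0],1],[[0,0,40],[0,0,0],1],[[0,10,20],[0,0,0],1],[[0,25,0],[0,0,0],1],[[0,40,0],[0,0,0],1],[[0,40,0],[0,0,0],1],[[0,40,0],[0,0,0],1],[[0,40,0],[0,0,0],1]]'
python3 -m creep '[[[0,40,0],[0,0,0],1],[[0,40,0],[0,0,0],1],[[0,40,0],[0,0,0],1],[[0,40,0],[0,0,0],1],[[0,35,0],[0,0,0],1],[[0,25,0],[0,0,0],1],[[0,15,0],[0,0,0],1],[[0,5,0],[0,0,0],1],[[0,0,0],[0,0,0],1],[[0,0,0],[0,0,0],1]]'
python3 - <<'E'
from h import *
c=cam("wrist"); cv2.imwrite("pics/w3.png",c["image"][:,:,::-1])
t=cam("top"); cv2.imwrite("pics/t3.png",cv2.resize(t["image"][140:310,200:450],None,fx=3.2,fy=3.2,interpolation=cv2.INTER_CUBIC)[:,:,::-1])
E
```

```text
time_s: 26.23
tool_pos: [0.5209, -0.2236, 0.1964]
tcp_rot: [-0.078, 3.139, -0.0]
ft_force: [-0.5, 0.2, -0.8]
grip_width: 0.498
grasp_force: 0.0
time_s: 27.07
tool_pos: [0.5212, -0.2247, 0.1976]
tcp_rot: [-0.076, 3.139, -0.001]
ft_force: [0.0, -0.6, 5.6]
grip_width: 0.291
grasp_force: 50.2
time_s: 27.9
tool_pos: [0.52, -0.0279, 0.3563]
tcp_rot: [0.075, -3.14, -0.001]
ft_force: [-0.0, -0.5, -1.1]
grip_width: 0.293
grasp_force: 49.4
time_s: 28.73
tool_pos: [0.5205, 0.2102, 0.3562]
tcp_rot: [0.076, -3.14, 0.001]
ft_force: [0.1, -0.3, 0.1]
grip_width: 0.295
grasp_force: 49.4
```

View pics/w3.png

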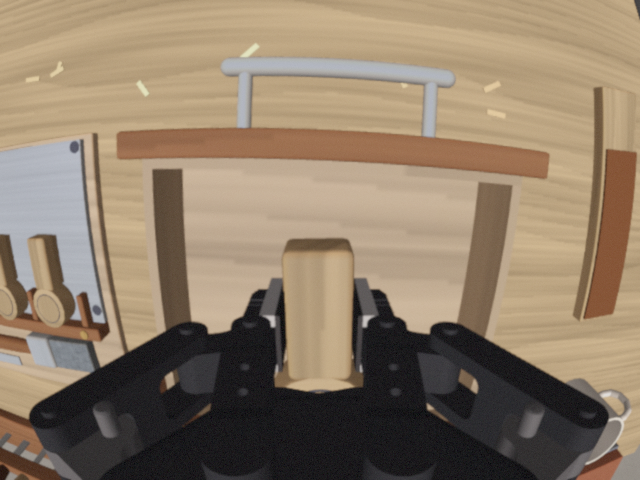

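View pics/t3.png

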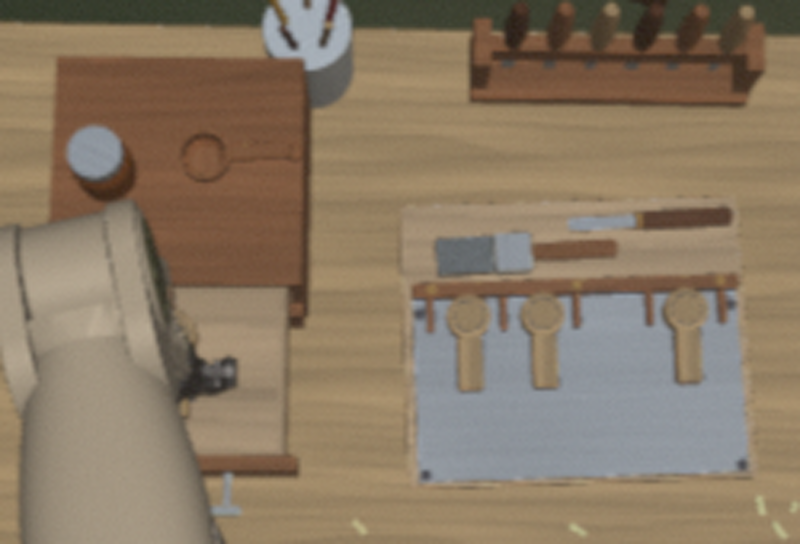

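The wrist view shows the blank held over the open drawer: bar at (228,67)–(450,78), front panel's inner edge near (180,163)–(515,181). The top crop shows the three smooth blanks home. I check the drawer's position.

Run:
```python
from h import *
c=cam("wrist"); print(env.sense()["time_s"])
print(np.round(plane(c,[(228,67),(450,78)],.122),4)); print(np.round(plane(c,[(155,163),(180,163),(490,180),(515,181)],.138),4))
```

```text
28.8833
[[0.4166 0.155  0.122 ]
 [0.4152 0.2789 0.122 ]]
[[0.4698 0.1195 0.138 ]
 [0.4699 0.1343 0.138 ]
 [0.4704 0.3009 0.138 ]
 [0.4694 0.3172 0.138 ]]
```

```bash
python3 -m creep '[[[-4,3,0],[0,0,0],1],[[-3,3,0],[0,0,0],1],[[0,0,-20],[0,0,0],1],[[0,0,-20],[0,0,0],1],[[0,0,-20],[0,0,0],1],[[0,0,-14],[0,0,0],1],[[0,0,-8],[0,0,0],1],[[0,0,-4],[0,0,0],1],[[0,0,-3],[0,0,0],1],[[0,0,0],[0,0,0],1]]'
```

```text
time_s: 29.72
tool_pos: [0.5139, 0.2166, 0.2682]
tcp_rot: [-0.076, 3.14, 0.0]
ft_force: [0.7, 0.4, 0.2]
grip_width: 0.294
grasp_force: 49.5
```

```bash
python3 -m creep '[[[0,0,-1],[0,0,0],1],[[0,0,0],[0,0,0],1],[[0,0,0],[0,0,0],0],[[0,0,0],[0,0,0],0],[[0,0,0],[0,0,0],0],[[0,0,0],[0,0,0],0],[[0,0,10],[0,0,0],0],[[0,0,25],[0,0,0],0],[[0,0,30],[0,0,0],0],[[0,0,30],[0,0,0],0]]'
python3 -m creep '[[[-40,0,0],[0,0,0],1],[[-40,0,0],[0,0,0],1],[[-40,0,0],[0,0,0],1],[[-30,0,0],[0,0,0],1],[[0,0,-10],[0,0,0],1],[[0,0,0],[0,0,0],1],[[0,0,0],[0,0,0],1],[[0,0,0],[0,0,0],1],[[0,0,0],[0,0,0],1],[[0,0,0],[0,0,0],1]]'
python3 - <<'E'
from h import *
t=cam("side"); cv2.imwrite("pics/s4.png",cv2.resize(t["image"][110:270,220:460],None,fx=3.2,fy=3.2,interpolation=cv2.INTER_CUBIC)[:,:,::-1])
E
```

```text
time_s: 30.55
tool_pos: [0.5133, 0.2165, 0.363]
tcp_rot: [0.076, -3.139, 0.0]
ft_force: [0.7, -1.2, -0.7]
grip_width: 0.501
grasp_force: 0.0
time_s: 31.38
tool_pos: [0.3646, 0.2166, 0.352]
tcp_rot: [-0.075, 3.14, 0.0]
ft_force: [0.6, -0.8, -0.3]
grip_width: -0.003
grasp_force: 0.0
```

View pics/s4.png

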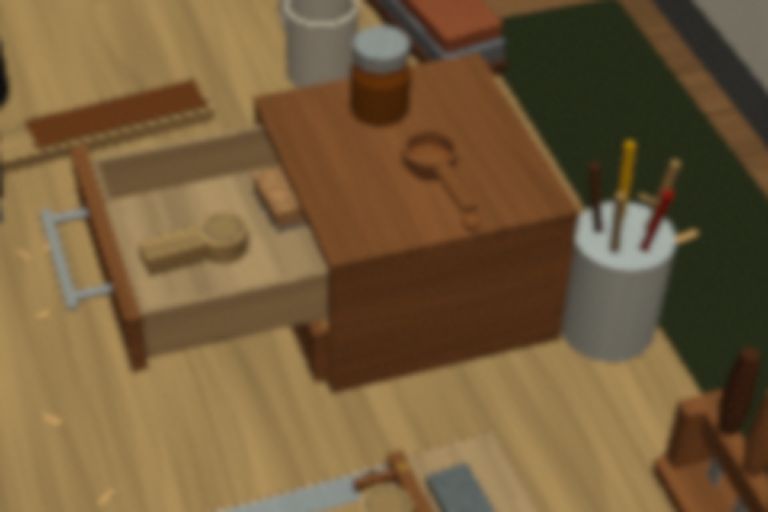

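The side crop shows the blank flat on the drawer floor at about (195,240), clear of the cork block. Shutting the drawer now.

```bash
python3 -m creep '[[[0,-3,-25],[0,0,0],1],[[0,0,-25],[0,0,0],1],[[0,0,-21],[0,0,0],1],[[0,0,0],[0,0,0],1],[[10,0,0],[0,0,0],1],[[10,0,0],[0,0,0],1],[[5,0,0],[0,0,0],1],[[5,0,0],[0,0,0],1],[[5,0,0],[0,0,0],1],[[6,0,0],[0,0,0],1]]'
python3 -m creep '[[[8,0,0],[0,0,0],1],[[10,0,0],[0,0,0],1],[[12,0,0],[0,0,0],1],[[13,0,0],[0,0,0],1],[[13,0,0],[0,0,0],1],[[13,0,0],[0,0,0],1],[[13,0,0],[0,0,0],1],[[13,0,0],[0,0,0],1],[[12,0,0],[0,0,0],1],[[12,0,0],[0,0,0],1]]'
python3 -m creep '[[[10,0,0],[0,0,0],1],[[8,0,0],[0,0,0],1],[[6,0,0],[0,0,0],1],[[4,0,0],[0,0,0],1],[[3,0,0],[0,0,0],1],[[2,0,0],[0,0,0],1],[[1,0,0],[0,0,0],1],[[1,0,0],[0,0,0],1],[[1,0,0],[0,0,0],1],[[0,0,0],[0,0,0],1]]'
```

```text
time_s: 32.27
tool_pos: [0.4052, 0.2136, 0.2812]
tcp_rot: [0.076, -3.141, -0.001]
ft_force: [-1.9, 0.9, 2.1]
grip_width: 0.001
grasp_force: 0.7
time_s: 33.1
tool_pos: [0.5252, 0.2136, 0.2804]
tcp_rot: [0.076, -3.141, -0.001]
ft_force: [-0.5, 1.5, 1.1]
grip_width: -0.0
grasp_force: 0.8
time_s: 33.93
tool_pos: [0.5596, 0.2136, 0.2808]
tcp_rot: [-0.076, 3.141, -0.0]
ft_force: [-1.3, 0.5, -1.3]
grip_width: 0.002
grasp_force: 0.4
```

```bash
python3 -m creep '[[[1,0,0],[0,0,0],1],[[1,0,0],[0,0,0],1],[[1,0,0],[0,0,0],1],[[1,0,0],[0,0,0],1],[[1,0,0],[0,0,0],1],[[1,0,0],[0,0,0],1],[[0,0,0],[0,0,0],1],[[0,0,0],[0,0,0],1],[[0,0,0],[0,0,0],1],[[0,0,0],[0,0,0],1]]'
python3 -m creep '[[[-3,0,0],[0,0,0],1],[[-5,0,0],[0,0,0],1],[[-15,0,0],[0,0,0],1],[[-30,0,20],[0,0,0],1],[[-30,0,30],[0,0,0],1],[[-20,0,30],[0,0,0],1],[[0,38,10],[0,0,0],1],[[0,38,0],[0,0,0],1],[[0,38,0],[0,0,0],1],[[0,38,0],[0,0,0],1]]'
python3 - <<'E'
from h import *
t=cam("top"); cv2.imwrite("pics/t5.png",cv2.resize(t["image"][140:310,200:450],None,fx=3.2,fy=3.2,interpolation=cv2.INTER_CUBIC)[:,:,::-1])
E
```

```text
time_s: 34.77
tool_pos: [0.5618, 0.2136, 0.2805]
tcp_rot: [0.078, -3.131, 0.0]
ft_force: [-16.0, -0.4, 9.9]
grip_width: -0.002
grasp_force: 7.9
time_s: 35.6
tool_pos: [0.4635, 0.3672, 0.3718]
tcp_rot: [-0.075, 3.137, 0.003]
ft_force: [0.3, -0.4, -0.8]
grip_width: -0.001
grasp_force: 0.0
```

View pics/t5.png

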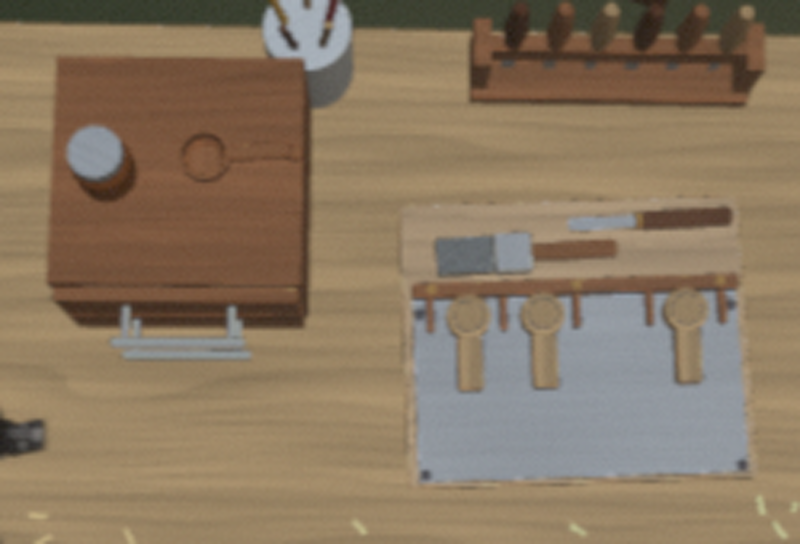

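The drawer is shut to its hard stop (same x as before, 16 N), the three smooth blanks are home at (468,315), (543,313) and (686,308), and the bystanders are unmoved. Handing in.

```bash
python3 -m creep '[[[0,0,0],[0,0,0],1],[[0,0,0],[0,0,0],1],[[0,0,0],[0,0,0],1],[[0,0,0],[0,0,0],1],[[0,0,0],[0,0,0],1],[[0,0,0],[0,0,0],1],[[0,0,0],[0,0,0],1],[[0,0,0],[0,0,0],1],[[0,0,0],[0,0,0],1],[[0,0,0],[0,0,0],1]]'; python3 -c "from station import env; print(env.hand_in())"
```

```text
time_s: 36.48
tool_pos: [0.4633, 0.3655, 0.3702]
tcp_rot: [-0.076, 3.141, 0.0]
ft_force: [-0.6, 0.7, 0.3]
grip_width: 0.0
grasp_force: 0.0
the job is handed in; nothing more can be done
None
```

The rough blank was in bay 2; it now lies flat in the shut top drawer, the three smooth blanks are home against the stop, and the job was handed in at 36.5 s.

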